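Check a brake caliper's pad gap with a taper gauge

ROBOT

A 6-joint arm with a two-finger parallel gripper is mounted at the origin on the work surface. World frame = base frame: x ahead of the robot, y to its left, z up, the work surface at z = 0. Lengths are in mm, angles in rad, forces in N, time in s.
With the tool pointing down it reaches from about 275 to 750 mm from the base axis. Payload 10.2 kg.
Tool frame: the origin (TCP) lies between the finger pads; the fingertips stand 17 mm ahead of it and the grasp point (between the pads) lies 2 mm behind it; z points along the fingers, y is the line along which they close (so a half turn about z gives the same grasp; the last joint's range is limited). The gripper opens to 85 mm and grips with 20 to 120 N. Pads are 22 mm wide; open, the fingers measure 114 mm over their backs; the gripper's body (76 mm by 85 mm) begins 54 mm behind the grasp point. The pads swing forward as they close: fully open they stand 13 mm farther back than shut.
Start: joints at [1.042, 0.313, 1.498, -0, 1.331, -0.223], TCP at [158.067, 500.645, 211.594] pointing down, gripper open.
Joint ranges: [-2.94, 2.94], [-0.97, 2.17], [0.19, 2.56], [-1.23, 4.37], [0.02, 3.11], [-2.88, 2.88]. Speed limits (rad/s): [2.39, 2.39, 3.01, 3.14, 3.14, 3.14].

INTERFACE

Orientations are given as a unit quaternion [w, x, y, z].
In Python, from rig import * gives the robot as it stands.
- The arm moves only by the tool step_arm, never from a script. Its argument "commands" is text: rows parted by semicolons, each of 7 numbers parted by spaces: the opening, from 0 (shut) to 1 (fully open), then the shift along the tool's x, y, z in cm, then the turn, a rotation vector about the tool's x, y, z in rad. In form: hand x y z rx ry rz; .... A call has 1 to 20 rows; each row is the pose to reach, as a shift and turn from the pose commanded when the call began, along the tool's axes at that moment; what a row does not reach only later rows make up. A row lasts 1/12 s, in which the tool goes at most 41.7 mm and 7.16 degrees, less where a joint would pass 70% of its speed; a pose out of reach is approached as far as the arm can. A call with a gripper value outside its range is refused whole. The fingers move at their own pace and stop on an object; "newtons" is the grip in N (left out, the last holds). Time passes only in rows, so rows that repeat a pose let the fingers close. It gives the time, the measured TCP pose, the force, the opening and the grip force at its end, in the units of the state.
- sense(): the state, without advancing time (a new reading comes with each control period).
- capture(name): name is "scene" or "top" or "wrist"; returns the picture (480x640x3 uint8, red, green, blue); there is no depth.
- camera_model(name): a dict with "mtx" (3x3 intrinsics, pixels), "eye" and "rotation" of the camera in the world. Camera axes: x right, y down, z forward; pixel columns grow to the right and rows downward; lengths in mm; the calibration is good to about 2 mm. A picture is of the moment at which its call begins: read the wrist's pose just before it. camera_model takes no time and is no camera call; for the wrist camera it gives the pose at the moment of the call.
- finish_job(): hands the job in; it is judged then, once.
Trained networks look in the newest picture that a camera, given by its name, has taken for a name from the list of things; names that differ only in an ending like _2 or _b are one class to them, and where a whole thing is asked for, a point or a joint stands for the part that bears it (a point fixed in the world has none). Each returns a list of dicts, best first, with "score" (0 to 1); they miss things now and then, are a little off and sometimes report something else, mostly with a low value. They report only what shows in the picture. A call takes as long as a camera call. They do not tell look-alikes from the thing itself.
- search_frame(camera, label): "rect" ([centre column, centre row, width, height] in pixels, round what is visible of it).
- trace(camera, label): "mask" (480x640 bool, what is visible of it) and "rect" ([centre column, centre row, width, height] in pixels, round what is visible of it).
- spot_point(camera, label): "xy" ([column, row] in pixels: a listed point, or the origin of a listed thing).
The state is a dict: "time_s": time; "joints": joint angles; "dq": joint speeds; "tau": joint torques, N m; "eef_pos": TCP position; "ee_rot": TCP orientation; "force": force on the tool from outside, world axes, zero at the start; "wrist_torque": the same for the moment, N m; "grip_width": opening from 0.0 (shut) to 1.0 (fully open); "grip_force": force on a finger pad.
Only numpy, scipy, OpenCV 4.12 (cv2) and the standard library are available. Lean on these libraries where they do the work, as an engineer would, in place of code of your own. Each camera call takes 0.05 s, during which the arm holds its last target. There are 200 camera calls.

TASK

First put the red and the blue taper gauges away, each standing blade down in the pot of its own colour and let go. Then take the yellow gauge, slide its blade upright, straight down between the two copper-coloured brake pads, in line with them, until both pads drag on it snugly and just begin to give, without forcing either pad back more than about 3 mm. Finish while still holding the yellow gauge still at that depth in the gripper (do not let go), and leave the oil bottle, the tin and the spanner alone.

Things in the scene. Friction and masses are not known exactly. Their poses are not given: they have to be found in the camera images.
- red_gauge: Foot of the red taper gauge (116 mm tall, 0.12 kg): origin at its tip, z up, x across its thickness, y across its width. Steel blade 24 mm wide, 70 mm long, thickening evenly from 3 mm at the tip to 13 mm; above it a red plastic head 18 (x) by 36 (y) by 46 mm tall. Starts upright in a rack slot, tip 15 mm above the bench, 45 mm of blade in the slot; lifts straight out.
- blue_gauge: Foot of the blue taper gauge (116 mm tall, 0.12 kg): origin at its tip, z up, x across its thickness, y across its width. Steel blade 24 mm wide, 70 mm long, thickening evenly from 3 mm at the tip to 13 mm; above it a blue plastic head 18 (x) by 36 (y) by 46 mm tall. Starts upright in a rack slot, tip 15 mm above the bench, 45 mm of blade in the slot; lifts straight out.
- yellow_gauge: Foot of the yellow taper gauge (116 mm tall, 0.12 kg): origin at its tip, z up, x across its thickness, y across its width. Steel blade 24 mm wide, 70 mm long, thickening evenly from 3 mm at the tip to 13 mm; above it a yellow plastic head 18 (x) by 36 (y) by 46 mm tall. Starts upright in a rack slot, tip 15 mm above the bench, 45 mm of blade in the slot; lifts straight out.
- red_gauge_grip (a point): Centre of the red gauge's plastic head (the place to grip), 93 mm above its tip; axes as the gauge's.
- blue_gauge_grip (a point): Centre of the blue gauge's plastic head (the place to grip), 93 mm above its tip; axes as the gauge's.
- yellow_gauge_grip (a point): Centre of the yellow gauge's plastic head (the place to grip), 93 mm above its tip; axes as the gauge's.
- red_pot: Red open square pot, fixed to the bench, 66 mm square outside, 65 mm tall, walls 4 mm, floor 4 to 5 mm. Origin at the centre of its underside, z up.
- blue_pot: Blue open square pot, fixed to the bench, 66 mm square outside, 65 mm tall, walls 4 mm, floor 4 to 5 mm. Origin at the centre of its underside, z up.
- rack: Fixed pale wooden block, 60 mm (x) by 250 mm (y) by 60 mm tall, with three slots 85 mm apart along its y, one gauge in each, in any order. Origin at the centre of its underside.
- caliper: Aluminium brake caliper clamped, mouth up, in a low blue vise fixed to the bench; vise 160 mm (x) by 90 mm (y), caliper 104 mm (x) by 90 mm (y), its cheeks 125 mm above the bench and 60 mm apart. Origin on the bench under its middle; its x runs from one pad to the other across the gap, its y along the gap. The gap's middle can lie up to 1.5 mm off the caliper's.
- piston_a: Fixed steel piston behind the -x-side pad; carries that pad and its spring. Origin at the middle of the lower edge of the pad's resting face, 85 mm above the bench; its own x points into the gap.
- piston_b: Fixed steel piston behind the +x-side pad; carries that pad and its spring. Origin at the middle of the lower edge of the pad's resting face, 85 mm above the bench; its own x points into the gap.
- pad_a (a joint): How far the brake pad on the caliper's -x side is pushed back from the gap, m: 0 at rest against its stop, up to 0.008. Sliding the blade past it drags with about half of that push. A spring backs it: it begins to give at about 6 N and takes 1 N more per mm.
- pad_b (a joint): How far the brake pad on the caliper's +x side is pushed back from the gap, m: 0 at rest against its stop, up to 0.008. Sliding the blade past it drags with about half of that push. A spring backs it: it begins to give at about 6 N and takes 1 N more per mm.
- pad_a_lip (a point): On the -x-side copper-coloured pad: middle of the upper edge of its flat upright face, 129 mm above the bench; above it the pad flares away at 45 degrees for 6 mm. Pad 50 mm wide, face 44 mm down. Gap between the faces = distance between the two lips, 6 to 8.5 mm; 72 mm of free depth below the lips.
- pad_b_lip (a point): On the +x-side copper-coloured pad: middle of the upper edge of its flat upright face, 129 mm above the bench; above it the pad flares away at 45 degrees for 6 mm. Pad 50 mm wide, face 44 mm down. Gap between the faces = distance between the two lips, 6 to 8.5 mm; 72 mm of free depth below the lips.
- oil_bottle: Bystander: small standing white oil bottle with a red cap, 44 mm across, 110 mm tall.
- grease_tin: Bystander: round tin with a green band, 64 mm across, 60 mm tall.
- spanner: Bystander: steel spanner lying on the bench near the robot's base.
Things that resemble listed ones, but are neither listed nor needed, are in the scene too. Leave any turquoise or white look-alike of the red_gauge alone.

How it is judged (in metres and radians):
On the way, in this order (a step that is already met when the one before it is completed fails the run):
1. the red and blue gauges stand in their pots, let go (x of red_gauge in the frame of red_pot between -0.032 and 0.032 m and y of red_gauge in the frame of red_pot between -0.032 and 0.032 m and z of red_gauge in the frame of red_pot below 0.04 m and contact force between the fingers and red_gauge below 0.1 N and linear speed of each of red_gauge, blue_gauge below 0.03 m/s and x of blue_gauge in the frame of blue_pot between -0.032 and 0.032 m and y of blue_gauge in the frame of blue_pot between -0.032 and 0.032 m and z of blue_gauge in the frame of blue_pot below 0.04 m and contact force between the fingers and blue_gauge below 0.1 N), for 0.2 s.
2. the held yellow gauge sits snugly between both pads (contact force between the fingers and yellow_gauge above 2 N and contact force between yellow_gauge and piston_a above 1.5 N and contact force between yellow_gauge and piston_b above 1.5 N and value of joint each of pad_a, pad_b below 0.003 m and z of yellow_gauge in the frame of pad_a_lip below -0.015 m and y of yellow_gauge in the frame of caliper between -0.018 and 0.018 m and angle between the x axis of yellow_gauge and the x axis of caliper, either way round below 0.2 rad and angle between yellow_gauge's own z axis and vertical below 0.15 rad and contact force between yellow_gauge and caliper below 0.3 N and linear speed of yellow_gauge below 0.01 m/s), for 0.3 s.
At the end, for the whole second after the job is handed in: Red and blue gauges released in their own pots, tips under 40 mm high. Yellow gauge gripped, still, upright and in line (0.15, 0.2 rad), within 18 mm of the gap's middle, tip over 15 mm below the lips; each pad presses it with over 1.5 N, pushed back under 3 mm; not on the caliper (all of step 1 and all of step 2); the arm keeps its last pose, push and grip.
It fails at once if a brake pad is forced back more than 4 mm (value of joint any of pad_a, pad_b above 0.004 m).
It fails at once if a bystander is disturbed (distance of any of oil_bottle, grease_tin, spanner from where it was at the start of the episode above 0.02 m).
It also fails if it takes over 72 s, if anything falls off the work surface, if the arm or the gripper's body presses on something with over 40 N, if the wrist force passes 120 N, or if a joint passes its speed limit or range.

## Working session

There is one attempt and no reset: what is moved stays moved. The work goes in short steps, Python scripts to look and compute and a tool call to move; the robot and the scene stay as the last step left them, time stands still between calls to the robot, and variables do not carry over. Pictures are saved under pics/ and viewed, at most 10 in all, crops included, and the job is handed in when it is done.

Besides the shell and the picture viewer there is one more tool, called after "Emit:" by a JSON object that holds its "api" and its "payload". step_arm: Moves the arm, as the interface text tells. Its arguments: {"type":"object","properties":{"commands":{"type":"string"},"newtons":{"type":"number"}},"required":["commands"]}

```bash
ls; mkdir -p pics; cat > h.py <<'E'
from rig import *
import numpy as np, cv2
def ray(cam,uv):
    m=camera_model(cam); K=np.array(m["mtx"]);R=np.array(m["rotation"]);e=np.array(m["eye"],float)
    if R.shape!=(3,3):
        from scipy.spatial.transform import Rotation as Ro
        R=Ro.from_quat(np.roll(R,-1)).as_matrix()
    d=R@np.linalg.solve(K,[uv[0],uv[1],1]); return e,d
def atz(cam,uv,z):
    e,d=ray(cam,uv); return (e+d*(z-e[2])/d[2]).round(1)
def save(cam,n):
    im=capture(cam); cv2.imwrite(f"pics/{n}.png",im[:,:,::-1]); return im
E
python3 - <<'E'
from h import *
print(sense())
for c in ["top","scene","wrist"]:
    m=camera_model(c); print(c,m)
save("top","top0"); save("scene","scene0")
for n,z in [("red_gauge_grip",108),("blue_gauge_grip",108),("yellow_gauge_grip",108),("red_pot",0),("blue_pot",0),("rack",0),("caliper",0),("pad_a_lip",129),("pad_b_lip",129),("oil_bottle",0),("grease_tin",0),("spanner",0)]:
    for c in ["top","scene"]:
        print(n,c,[(round(r["score"],2),np.round(r["xy"],1).tolist(),atz(c,r["xy"],z).tolist()) for r in spot_point(c,n)[:3]])
E
```

```text
pics
{'time_s': 0.0, 'joints': array([ 1.04162786e+00,  3.13460509e-01,  1.49844540e+00, -3.36845850e-05,
        1.33102506e+00, -2.23382189e-01]), 'dq': array([ 2.02009992e-03, -1.91225838e-04,  1.65473269e-03,  3.97722547e-04,
       -9.59850216e-04, -2.61691388e-05]), 'tau': array([-3.69987738e-04, -4.12267756e+01, -2.59745711e+01, -1.76213730e-04,
        4.11465051e-03,  2.86581383e-05]), 'eef_pos': array([157.90702083, 500.3818648 , 211.02659576]), 'ee_rot': array([-2.30674594e-04,  1.52294156e-01,  9.88334985e-01, -6.28354121e-04]), 'force': array([ 0.14683106, -0.05769365,  0.21026793]), 'wrist_torque': array([ 0.01846862,  0.00513209, -0.02502768]), 'grip_force': 0.0, 'grip_width': 0.9968918937206039}
top {'mtx': array([[583.34846147,   0.        , 331.14735611],
       [  0.        , 583.34846147, 233.82741866],
       [  0.        ,   0.        ,   1.        ]]), 'eye': array([ 473.08263   ,   55.93113555, 1318.93277627]), 'rotation': array([ 0.02456276, -0.70307408,  0.70997455, -0.03193186])}
scene {'mtx': array([[503.84869135,   0.        , 313.33538892],
       [  0. 
[... 1840 characters left out ...]
488.7, -57.0, 129.0]), (0.56, [462.3, 333.5], [586.5, 379.6, 129.0]), (0.46, [309.0, 185.6], [526.7, -15.2, 129.0])]
pad_b_lip top [(0.66, [380.8, 266.1], [501.4, -57.5, 129.0])]
pad_b_lip scene [(0.74, [304.5, 172.7], [506.9, -49.6, 129.0])]
oil_bottle top [(0.72, [277.9, 166.0], [735.4, 161.9, 0.0]), (0.29, [372.5, 273.8], [487.2, -50.8, 0.0])]
oil_bottle scene [(0.83, [289.8, 343.3], [732.4, 158.0, 0.0])]
grease_tin top [(0.92, [366.0, 161.6], [744.0, -40.0, 0.0]), (0.18, [191.4, 268.6], [503.0, 357.2, 0.0])]
grease_tin scene [(0.76, [215.5, 287.1], [754.7, -29.9, 0.0]), (0.23, [477.6, 301.4], [417.8, 328.5, 0.0])]
spanner top []
spanner scene [(0.73, [345.3, 194.6], [385.4, -46.8, 0.0])]
```

View pics/top0.png

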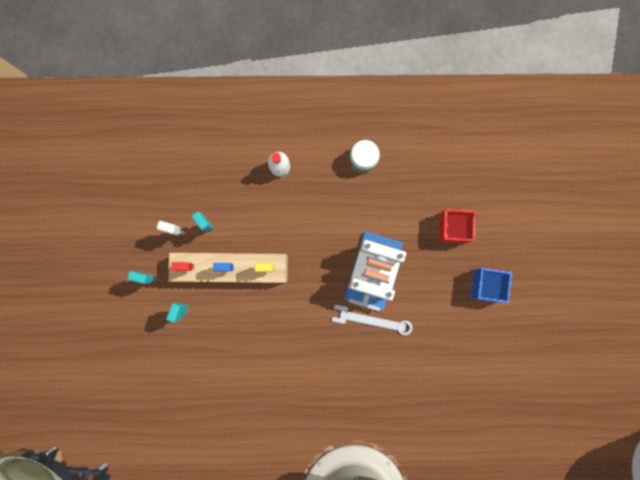

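View pics/scene0.png

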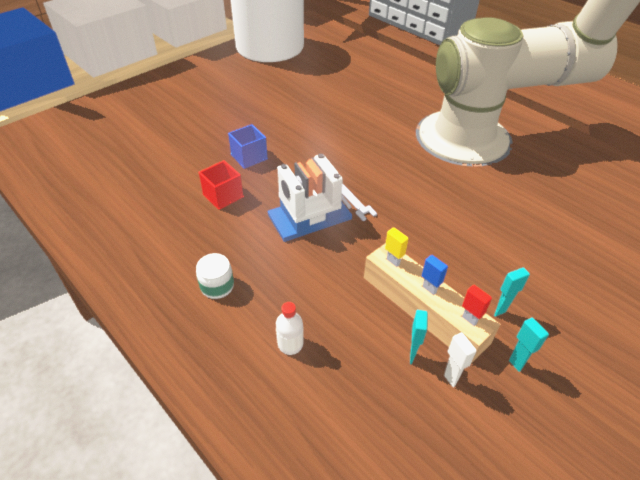

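The top view shows a rack holding red (182,267), blue (222,267) and yellow (263,267). The red pot is at (459,226), the blue pot at (492,286) and the caliper pads at (378,270). The turquoise and white look-alikes stand around the red end of the rack. The scene view agrees with this.

```bash
cat >> h.py <<'E'
from scipy.spatial.transform import Rotation as Ro
def go(x,y,z,psi):
    "shift in cm and rz from the measured pose to a tool-down pose, psi=world heading of tool y"
    s=sense(); R=Ro.from_quat(np.roll(s["ee_rot"],-1)); M=R.as_matrix()
    Mt=np.array([[-np.sin(psi+0),np.cos(psi),0],[np.cos(psi),np.sin(psi),0],[0,0,-1]]).T
    Mt=np.stack([[-np.sin(psi),np.cos(psi),0],[np.cos(psi),np.sin(psi),0],[0,0,-1]],1)
    d=M.T@(np.array([x,y,z])-s["eef_pos"])/10
    rv=Ro.from_matrix(M.T@Mt).as_rotvec()
    print("go",d.round(2),rv.round(3),"t",round(s["time_s"],2),"pos",s["eef_pos"].round(1),"F",s["force"].round(2),"g",round(s["grip_width"],3),round(s["grip_force"],1))
E
python3 - <<'E'
from h import *
go(501,349,215,0)
im=cv2.imread("pics/top0.png"); h=cv2.cvtColor(im,cv2.COLOR_BGR2HSV)
def seg(lo,hi,box):
    m=cv2.inRange(h,np.array(lo),np.array(hi)); k=np.zeros_like(m); a,b,c,d=box; k[b:d,a:c]=m[b:d,a:c]; p=np.argwhere(k)[:,::-1].astype(np.float32)
    r=cv2.minAreaRect(p); return len(p),r,p.mean(0)
for n,lo,hi,box,z in [("red",(0,190,110),(6,255,255),(165,250,200,285),131),("red2",(174,190,110),(180,255,255),(165,250,200,285),131),("blue",(105,150,80),(125,255,255),(205,250,245,285),131),("yel",(22,150,120),(34,255,255),(245,250,285,285),131),
 ("redpot",(0,150,60),(8,255,255),(430,200,490,255),65),("bluepot",(105,150,60),(125,255,255),(460,260,530,315),65)]:
    n_,r,c=seg(lo,hi,box); print(n,n_,np.round(r[0],1),np.round(r[1],1),round(r[2],1),atz("top",r[0],z))
E
```

```text
go [-37.27  -4.14  -0.34] [0.    0.    1.265] t 1.3 pos [158.1 500.6 211.6] F [ 0.34 -0.05 -0.1 ] g 0.999 0.0
red 14 [183.9 268.4] [ 3.5 15.5] 72.9 [500.6 342.4 131. ]
red2 0 [0. 0.] [0. 0.] 0.0 [1066.9  733.   131. ]
blue 116 [222.5 267. ] [ 6. 17.] 90.0 [502.7 264.3 131. ]
yel 106 [263.5 267.5] [ 7. 17.] 90.0 [500.8 181.2 131. ]
redpot 1232 [456.5 226. ] [34. 37.] 90.0 [ 587.9 -229.    65. ]
bluepot 1017 [490.5 285. ] [35.7 29.7] 6.3 [ 460.  -298.7   65. ]<stdin>:6: RuntimeWarning: Mean of empty slice.
  ret = um.true_divide(
```

Emit:
{"api": "step_arm", "payload": {"commands": "0.6 -19 -2 0 0 0 0.63; 0.6 -37.3 -4.1 -0.3 0 0 1.265; 0.6 -37.3 -4.1 -0.3 0 0 1.265; 0.6 -37.3 -4.1 -0.3 0 0 1.265; 0.6 -37.3 -4.1 -0.3 0 0 1.265; 0.6 -37.3 -4.1 -0.3 0 0 1.265; 0.6 -37.3 -4.1 -0.3 0 0 1.265; 0.6 -37.3 -4.1 -0.3 0 0 1.265; 0.6 -37.3 -4.1 -0.3 0 0 1.265; 0.6 -37.3 -4.1 -0.3 0 0 1.265; 0.6 -37.3 -4.1 -0.3 0 0 1.265; 0.6 -37.3 -4.1 -0.3 0 0 1.265; 0.6 -37.3 -4.1 -0.3 0 0 1.265; 0.6 -37.3 -4.1 -0.3 0 0 1.265"}}

```text
time_s: 2.47
eef_pos: [500.5, 350.0, 214.9]
ee_rot: [0.0, 0.706, 0.709, 0.0]
force: [-0.1, 0.6, 0.7]
grip_width: 0.6
grip_force: 0.0
```

```bash
python3 - <<'E'
from h import *
go(501,349,108,0); print(sense()["joints"].round(3))
save("wrist","w1")
for n in ["red_gauge_grip","blue_gauge_grip","yellow_gauge_grip"]:
    print(n,[(round(r["score"],2),np.round(r["xy"],1).tolist(),atz("wrist",r["xy"],108).tolist()) for r in spot_point("wrist",n)[:4]])
E
```

```text
go [-0.11  0.05 10.69] [ 0.    -0.     0.004] t 2.47 pos [500.5 350.  214.9] F [-0.1   0.61  0.71] g 0.6 0.0
[0.419 0.503 1.212 0.    1.426 0.415]
red_gauge_grip [(0.93, [443.3, 258.4], [594.5, 323.5, 108.0]), (0.89, [292.1, 82.9], [486.3, 442.7, 108.0]), (0.87, [322.3, 220.7], [506.2, 351.9, 108.0]), (0.81, [190.3, 190.8], [415.3, 373.2, 108.0])]
blue_gauge_grip [(0.67, [314.0, 325.9], [500.6, 267.3, 108.0])]
yellow_gauge_grip [(0.96, [314.3, 413.3], [501.0, 183.7, 108.0])]
```

View pics/w1.png

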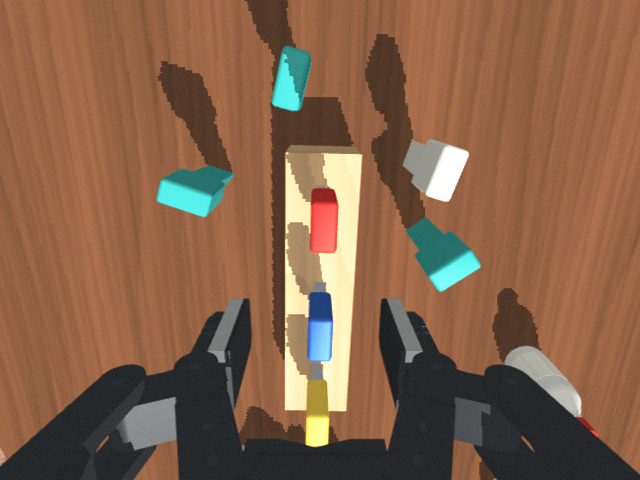

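The wrist view shows red at (323,220), blue at (319,326) and yellow at (317,412), with free room around red. Grasping red.

Emit:
{"api": "step_arm", "payload": {"commands": "0.6 0 0.35 3 0 0 0.025; 0.6 0 0.35 6 0 0 0.025; 0.6 0 0.35 9 0 0 0.025; 0.6 0 0.35 10.9 0 0 0.025; 0.6 0 0.35 10.9 0 0 0.025; 0 0 0.35 10.9 0 0 0.025; 0 0 0.35 10.9 0 0 0.025; 0 0 0.35 10.9 0 0 0.025; 0 0 0.35 10.9 0 0 0.025; 0 0 0.35 10.9 0 0 0.025; 0 0 0.35 10.9 0 0 0.025", "newtons": 60}}

```text
time_s: 3.58
eef_pos: [505.9, 349.7, 107.8]
ee_rot: [0.001, 0.716, 0.698, 0.002]
force: [-0.1, 0.8, 6.5]
grip_width: 0.176
grip_force: 58.7
```

Emit:
{"api": "step_arm", "payload": {"commands": "0 0 0 -3 0 0 0; 0 0 0 -7 0 0 0; 0 0 0 -11 0 0 0; 0 0 0 -15 0 0 0; 0 0 0 -15.5 0 0 0; 0 0 0 -15.5 0 0 0"}}

```text
time_s: 4.08
eef_pos: [505.6, 349.6, 263.8]
ee_rot: [0.001, 0.716, 0.698, 0.003]
force: [-0.2, 0.1, -1.9]
grip_width: 0.176
grip_force: 59.0
```

```bash
python3 - <<'E'
from h import *
go(590,-229,262,0)
E
```

```text
go [-57.64   9.87   0.09] [ 0.006 -0.003 -0.025] t 4.08 pos [505.6 349.6 263.8] F [-0.18  0.1  -1.94] g 0.176 59.0
```

Emit:
{"api": "step_arm", "payload": {"commands": "0 -4 0.7 0 0 0 0; 0 -8 1.4 0 0 0 -0.025; 0 -57.6 9.9 0 0 0 -0.025; 0 -57.6 9.9 0 0 0 -0.025; 0 -57.6 9.9 0 0 0 -0.025; 0 -57.6 9.9 0 0 0 -0.025; 0 -57.6 9.9 0 0 0 -0.025; 0 -57.6 9.9 0 0 0 -0.025; 0 -57.6 9.9 0 0 0 -0.025; 0 -57.6 9.9 0 0 0 -0.025; 0 -57.6 9.9 0 0 0 -0.025; 0 -57.6 9.9 0 0 0 -0.025; 0 -57.6 9.9 0 0 0 -0.025; 0 -57.6 9.9 0 0 0 -0.025; 0 -57.6 9.9 0 0 0 -0.025; 0 -57.6 9.9 0 0 0 -0.025; 0 -57.6 9.9 0 0 0 -0.025; 0 -57.6 9.9 0 0 0 -0.025"}}

```text
time_s: 5.58
eef_pos: [589.4, -227.6, 260.0]
ee_rot: [-0.001, 0.707, 0.708, -0.0]
force: [-0.1, 0.7, -1.9]
grip_width: 0.181
grip_force: 59.1
```

```bash
python3 - <<'E'
from h import *
go(590,-229,97,0)
save("wrist","w2")
for n,z in [("red_pot",0),("blue_pot",0)]:
    print(n,[(round(r["score"],2),np.round(r["xy"],1).tolist(),atz("wrist",r["xy"],z).tolist()) for r in spot_point("wrist",n)[:4]])
E
```

```text
go [-0.15  0.08 16.3 ] [-0.001 -0.001  0.001] t 5.58 pos [ 589.4 -227.6  260. ] F [-0.08  0.66 -1.86] g 0.181 59.1
red_pot [(0.63, [317.9, 182.7], [593.3, -227.8, 0.0])]
blue_pot [(0.59, [200.8, 253.4], [460.4, -309.4, 0.0]), (0.54, [316.2, 282.9], [591.9, -346.2, -0.0]), (0.32, [316.3, 219.9], [591.8, -269.6, 0.0])]
```

View pics/w2.png

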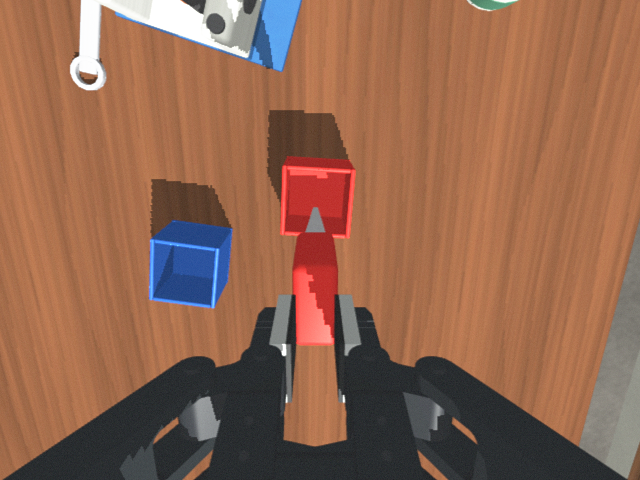

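The view shows the red pot centred near (317,198) and the blue pot near (190,265). Red is held above its pot, so I'm lowering it.

Emit:
{"api": "step_arm", "payload": {"commands": "0 -0.1 0.2 4 0 0 0; 0 -0.1 0.2 8 0 0 0; 0 -0.1 0.2 12 0 0 0; 0 -0.1 0.2 15 0 0 0; 0 -0.1 0.2 16.2 0 0 0; 0 -0.1 0.2 16.3 0 0 0; 0 -0.1 0.2 16.3 0 0 0; 0.45 -0.1 0.2 16.3 0 0 0; 0.45 -0.1 0.2 16.3 0 0 0; 0.45 -0.1 0.2 16.3 0 0 0; 0.45 -0.1 0.2 16.3 0 0 0; 0.45 -0.1 0.2 14 0 0 0; 0.45 -0.1 0.2 10 0 0 0; 0.45 -0.1 0.2 6 0 0 0; 0.45 -0.1 0.2 2 0 0 0; 0.45 -0.1 0.2 0 0 0 0; 0.45 -0.1 0.2 0 0 0 0"}}

```text
time_s: 7.15
eef_pos: [592.7, -230.7, 266.6]
ee_rot: [0.005, 0.707, 0.707, 0.001]
force: [-0.1, 0.2, 0.6]
grip_width: 0.453
grip_force: 0.0
```

```bash
python3 - <<'E'
from h import *
go(501,265.5,215,-0.02); save("wrist","w3")
capture("scene")
for n,z in [("red_gauge",6)]:
  for c in ["wrist","scene"]:
    print(n,c,[(round(r["score"],2),np.round(r["xy"],1).tolist(),atz(c,r["xy"],z).tolist()) for r in spot_point(c,n)[:5]])
# pads seen from the wrist here?
for n in ["pad_a_lip","pad_b_lip"]:
    print(n,[(round(r["score"],2),np.round(r["xy"],1).tolist(),atz("wrist",r["xy"],129).tolist()) for r in spot_point("wrist",n)[:3]])
E
```

```text
go [49.65 -9.21  4.83] [0.008 0.005 0.02 ] t 7.15 pos [ 592.7 -230.7  266.6] F [-0.12  0.17  0.61] g 0.453 0.0
red_gauge wrist [(0.7, [313.9, 171.3], [590.3, -216.5, 6.0])]
red_gauge scene [(0.85, [497.4, 306.6], [405.9, 361.4, 6.0]), (0.58, [512.5, 359.3], [481.0, 438.9, 6.0]), (0.58, [404.1, 365.5], [623.6, 322.1, 6.0]), (0.15, [310.9, 173.3], [396.2, -149.5, 6.0])]
pad_a_lip []
pad_b_lip []
```

View pics/w3.png

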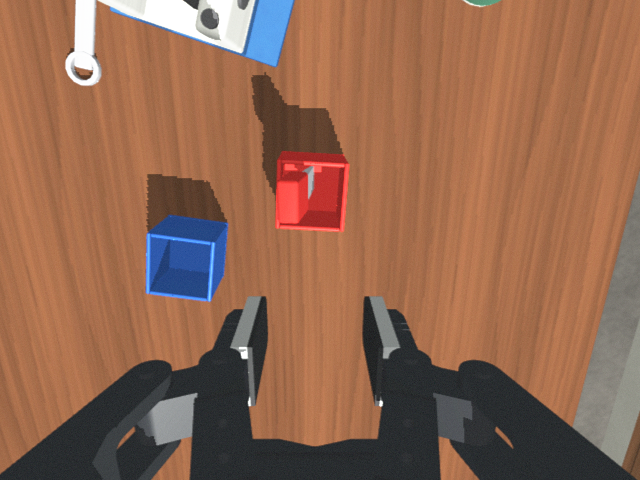

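Red now leans inside its pot at (300,190), released. Next is blue.

Emit:
{"api": "step_arm", "payload": {"commands": "0.5 4 -0.7 0 0 0 0; 0.5 49.6 -9.1 4.8 0.008 0.005 0.02; 0.5 49.6 -9.1 4.8 0.008 0.005 0.02; 0.5 49.6 -9.1 4.8 0.008 0.005 0.02; 0.5 49.6 -9.1 4.8 0.008 0.005 0.02; 0.5 49.6 -9.1 4.8 0.008 0.005 0.02; 0.5 49.6 -9.1 4.8 0.008 0.005 0.02; 0.5 49.6 -9.1 4.8 0.008 0.005 0.02; 0.5 49.6 -9.1 4.8 0.008 0.005 0.02; 0.5 49.6 -9.1 4.8 0.008 0.005 0.02; 0.5 49.6 -9.1 4.8 0.008 0.005 0.02; 0.5 49.6 -9.1 4.8 0.008 0.005 0.02; 0.5 49.6 -9.1 4.8 0.008 0.005 0.02; 0.5 49.6 -9.1 4.8 0.008 0.005 0.02; 0.5 49.6 -9.1 4.8 0.008 0.005 0.02; 0.5 49.6 -9.1 4.8 0.008 0.005 0.02"}}

```text
time_s: 8.78
eef_pos: [500.9, 264.6, 212.4]
ee_rot: [-0.005, 0.715, 0.699, -0.001]
force: [0.3, 0.3, -0.4]
grip_width: 0.499
grip_force: 0.0
```

```bash
python3 - <<'E'
from h import *
go(502,265,108,-0.02)
capture("wrist")
for n in ["blue_gauge_grip","yellow_gauge_grip"]:
    print(n,[(round(r["score"],2),np.round(r["xy"],1).tolist(),atz("wrist",r["xy"],108).tolist()) for r in spot_point("wrist",n)[:4]])
E
```

```text
go [-0.    0.19 10.44] [-0.008 -0.004 -0.001] t 8.78 pos [500.9 264.6 212.4] F [ 0.32  0.28 -0.37] g 0.499 0.0
blue_gauge_grip [(0.56, [321.3, 218.4], [505.1, 269.3, 108.0])]
yellow_gauge_grip []
```

Emit:
{"api": "step_arm", "payload": {"commands": "0.5 0.1 0.2 3 -0.008 -0.004 0; 0.5 0.1 0.25 6 -0.008 -0.004 0; 0.5 0.1 0.25 9 -0.008 -0.004 0; 0.5 0.1 0.25 10.3 -0.008 -0.004 0; 0.5 0.1 0.25 10.4 -0.008 -0.004 0; 0 0.1 0.25 10.4 -0.008 -0.004 0; 0 0.1 0.25 10.4 -0.008 -0.004 0; 0 0.1 0.25 10.4 -0.008 -0.004 0; 0 0.1 0.25 10.4 -0.008 -0.004 0; 0 0.1 0.25 10.4 -0.008 -0.004 0; 0 0.1 0.25 7 -0.008 -0.004 0; 0 0.1 0.25 3 -0.008 -0.004 0; 0 0.1 0.25 -1 -0.008 -0.004 0; 0 0.1 0.25 -5 -0.008 -0.004 0; 0 0.1 0.25 -5 -0.008 -0.004 0; 0 0.1 0.25 -5 -0.008 -0.004 0"}}

```text
time_s: 10.27
eef_pos: [504.0, 266.8, 264.7]
ee_rot: [0.001, 0.714, 0.7, 0.002]
force: [-0.0, -0.3, -1.9]
grip_width: 0.155
grip_force: 58.8
```

```bash
python3 - <<'E'
from h import *
go(460,-306,262,-0.1)
E
```

```text
go [-57.36  -3.25   0.13] [ 0.004 -0.002  0.08 ] t 10.27 pos [504.  266.8 264.7] F [-0.02 -0.34 -1.93] g 0.155 58.8
```

Emit:
{"api": "step_arm", "payload": {"commands": "0 -4 -0.2 0 0 0 0; 0 -57.3 -3.2 0 0.004 0 0.08; 0 -57.3 -3.2 0 0.004 0 0.08; 0 -57.3 -3.2 0 0.004 0 0.08; 0 -57.3 -3.2 0 0.004 0 0.08; 0 -57.3 -3.2 0 0.004 0 0.08; 0 -57.3 -3.2 0 0.004 0 0.08; 0 -57.3 -3.2 0 0.004 0 0.08; 0 -57.3 -3.2 0 0.004 0 0.08; 0 -57.3 -3.2 0 0.004 0 0.08; 0 -57.3 -3.2 0 0.004 0 0.08; 0 -57.3 -3.2 0 0.004 0 0.08; 0 -57.3 -3.2 0 0.004 0 0.08; 0 -57.3 -3.2 0 0.004 0 0.08; 0 -57.3 -3.2 0 0.004 0 0.08; 0 -57.3 -3.2 0 0.004 0 0.08; 0 -57.3 -3.2 0 0.004 0 0.08; 0 -57.3 -3.2 0 0.004 0 0.08"}}

```text
time_s: 11.77
eef_pos: [460.1, -304.4, 261.6]
ee_rot: [-0.002, 0.741, 0.671, -0.001]
force: [0.0, -0.8, -0.7]
grip_width: 0.158
grip_force: 58.9
```

```bash
python3 - <<'E'
from h import *
go(460,-306,98,-0.1)
save("wrist","w4")
for n,z in [("blue_pot",0)]:
    print(n,[(round(r["score"],2),np.round(r["xy"],1).tolist(),atz("wrist",r["xy"],z).tolist()) for r in spot_point("wrist",n)[:4]])
    print([(round(r["score"],2),np.round(r["rect"]),atz("wrist",r["rect"][:2],45)) for r in search_frame("wrist",n)[:3]])
E
```

```text
go [-0.19  0.09 16.36] [-0.005 -0.002  0.001] t 11.77 pos [ 460.1 -304.4  261.6] F [ 0.   -0.81 -0.71] g 0.158 58.9
blue_pot [(0.62, [318.5, 183.2], [463.5, -305.6, 0.0]), (0.57, [309.1, 287.4], [440.7, -427.6, 0.0])]
[(0.77, array([316., 192.,  74.,  79.]), array([ 460.9, -306. ,   45. ]))]
```

View pics/w4.png

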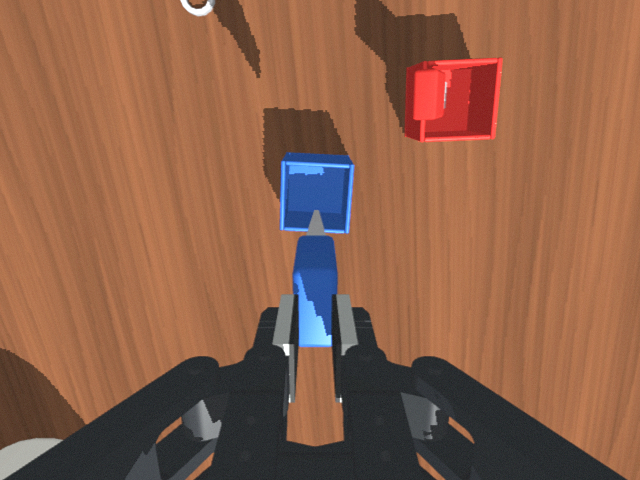

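The blue pot is centred at (317,193), straight under the held blue gauge. Red stays in its pot at (440,95). Lowering and releasing.

Emit:
{"api": "step_arm", "payload": {"commands": "0 -0.1 0.2 4 0 0 0; 0 -0.1 0.2 8 0 0 0; 0 -0.1 0.2 12 0 0 0; 0 -0.1 0.2 15 0 0 0; 0 -0.1 0.2 16.3 0 0 0; 0 -0.1 0.2 16.4 0 0 0; 0 -0.1 0.2 16.4 0 0 0; 0.45 -0.1 0.2 16.4 0 0 0; 0.45 -0.1 0.2 16.4 0 0 0; 0.45 -0.1 0.2 16.4 0 0 0; 0.45 -0.1 0.2 16.4 0 0 0; 0.45 -0.1 0.2 14 0 0 0; 0.45 -0.1 0.2 10 0 0 0; 0.45 -0.1 0.2 6 0 0 0; 0.45 -0.1 0.2 2 0 0 0; 0.45 -0.1 0.2 0 0 0 0; 0.45 -0.1 0.2 0 0 0 0; 0.45 -0.1 0.2 0 0 0 0"}}

```text
time_s: 13.42
eef_pos: [462.0, -306.9, 262.7]
ee_rot: [-0.001, 0.742, 0.671, -0.001]
force: [-0.4, 0.9, -1.3]
grip_width: 0.447
grip_force: 0.0
```

```bash
python3 - <<'E'
from h import *
save("wrist","w5")
for n,z in [("blue_gauge",6),("red_gauge",6)]:
    print(n,[(round(r["score"],2),np.round(r["xy"],1).tolist(),atz("wrist",r["xy"],z).tolist()) for r in spot_point("wrist",n)[:4]])
# go look at the caliper: TCP beyond -y so the wrist camera (at +81 tool x, tilted) is over it
go(472,-110,260,-0.25)
im=cv2.imread("pics/top0.png")[235:305,340:415]; cv2.imwrite("pics/topcal.png",cv2.resize(im,None,fx=8,fy=8,interpolation=cv2.INTER_CUBIC))
m=camera_model("wrist"); print(m["eye"],Ro.from_quat(np.roll(m["rotation"],-1)).as_matrix().round(2))
E
```

```text
blue_gauge [(0.97, [308.0, 177.8], [454.0, -298.9, 6.0])]
red_gauge [(0.84, [440.4, 90.3], [592.8, -225.7, 6.0]), (0.66, [424.7, 90.9], [577.4, -224.7, 6.0])]
go [19.65 -0.91  0.11] [-0.006 -0.002  0.15 ] t 13.57 pos [ 461.5 -306.4  260.5] F [-0.6   0.38  0.18] g 0.451 0.0
[ 470.27231926 -227.02181608  422.55490095] [[ 0.99 -0.09 -0.04]
 [-0.1  -0.95 -0.31]
 [-0.    0.31 -0.95]]
```

View pics/w5.png

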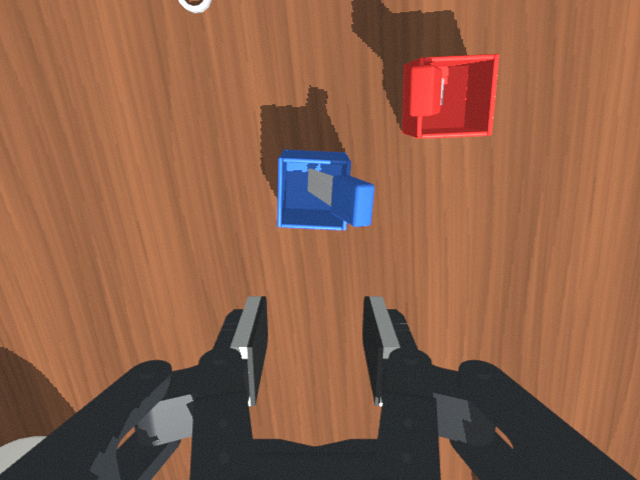

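Blue leans inside its pot, tip at (320,185), and red is in its pot; both are released. Next is a close look at the caliper on the way to yellow.

```bash
python3 - <<'E'
from h import *
go(492,-53,262,-0.3)
E
```

```text
go [25.52  0.51 -0.09] [-0.007 -0.002  0.2  ] t 13.57 pos [ 461.5 -306.4  260.5] F [-0.6   0.38  0.18] g 0.451 0.0
```

Emit:
{"api": "step_arm", "payload": {"commands": "0.45 4 0.1 0 0 0 0; 0.45 25.5 0.5 0 -0.007 -0.002 0.2; 0.45 25.5 0.5 0 -0.007 -0.002 0.2; 0.45 25.5 0.5 0 -0.007 -0.002 0.2; 0.45 25.5 0.5 0 -0.007 -0.002 0.2; 0.45 25.5 0.5 0 -0.007 -0.002 0.2; 0.45 25.5 0.5 0 -0.007 -0.002 0.2; 0.45 25.5 0.5 0 -0.007 -0.002 0.2; 0.45 25.5 0.5 0 -0.007 -0.002 0.2; 0.45 25.5 0.5 0 -0.007 -0.002 0.2; 0.45 25.5 0.5 0 -0.007 -0.002 0.2"}}

```text
time_s: 14.48
eef_pos: [492.1, -54.9, 261.8]
ee_rot: [0.001, 0.805, 0.593, 0.0]
force: [0.0, 0.5, -0.6]
grip_width: 0.451
grip_force: 0.0
```

```bash
python3 - <<'E'
from h import *
s=sense(); go(501,182,215,-0.02)
im=save("wrist","w6")
for n,z in [("pad_a_lip",129),("pad_b_lip",129),("caliper",0),("piston_a",85),("piston_b",85)]:
    print(n,[(round(r["score"],2),np.round(r["xy"],1).tolist(),atz("wrist",r["xy"],z).tolist()) for r in spot_point("wrist",n)[:4]])
c=im[135:285,215:415,::-1]; cv2.imwrite("pics/w6c.png",cv2.resize(c,None,fx=4,fy=4,interpolation=cv2.INTER_CUBIC))
import pickle; pickle.dump(camera_model("wrist"),open("w6.pkl","wb"))
E
```

```text
go [22.89 -6.21  4.63] [ 0.002  0.002 -0.282] t 14.48 pos [492.1 -54.9 261.8] F [ 0.02  0.47 -0.62] g 0.451 0.0
pad_a_lip [(0.77, [310.2, 209.9], [490.4, -51.0, 129.0])]
pad_b_lip [(0.76, [320.1, 205.8], [498.7, -50.0, 129.0])]
caliper [(0.89, [314.3, 180.5], [493.5, -52.9, 0.0])]
piston_a [(0.71, [212.7, 205.3], [406.4, -32.0, 85.0]), (0.6, [314.4, 193.6], [494.6, -48.6, 85.0])]
piston_b [(0.71, [212.7, 205.3], [406.4, -31.9, 85.0]), (0.6, [314.4, 193.6], [494.7, -48.4, 85.0])]
```

View pics/w6c.png

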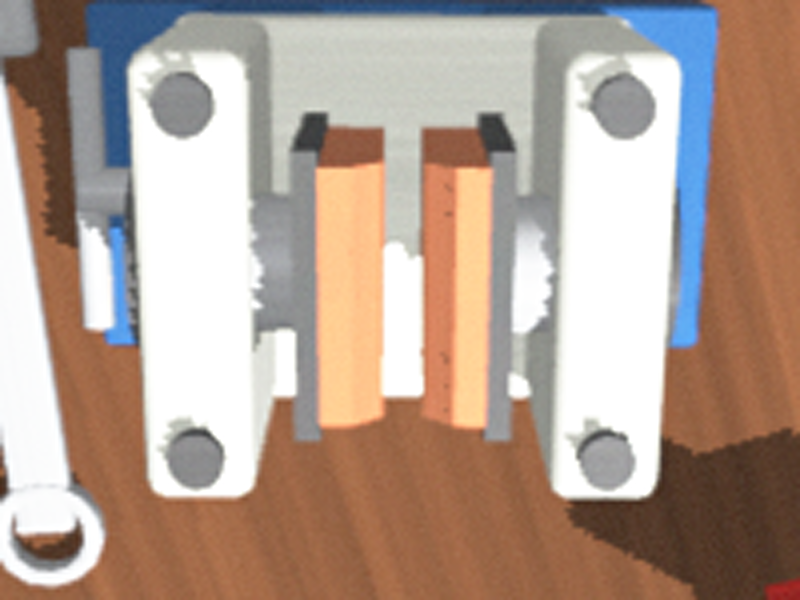

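The crop shows the gap between the copper pads, with edges at image columns 311 and 320.5. The edges run vertical, so the tool heading of -0.30 rad is already in line with them. Now fetch yellow.

Emit:
{"api": "step_arm", "payload": {"commands": "0.5 4 -1.1 0 0 0 0; 0.5 22.9 -6.1 4.6 0 0 -0.282; 0.5 22.9 -6.1 4.6 0 0 -0.282; 0.5 22.9 -6.1 4.6 0 0 -0.282; 0.5 22.9 -6.1 4.6 0 0 -0.282; 0.5 22.9 -6.1 4.6 0 0 -0.282; 0.5 22.9 -6.1 4.6 0 0 -0.282; 0.5 22.9 -6.1 4.6 0 0 -0.282; 0.5 22.9 -6.1 4.6 0 0 -0.282; 0.5 22.9 -6.1 4.6 0 0 -0.282"}}

```text
time_s: 15.62
eef_pos: [502.1, 182.1, 216.1]
ee_rot: [0.002, 0.714, 0.7, 0.0]
force: [-0.3, -0.6, 0.1]
grip_width: 0.497
grip_force: 0.0
```

```bash
python3 - <<'E'
from h import *
go(502.5,183,108,-0.015)
capture("wrist")
for n in ["yellow_gauge_grip"]:
    print(n,[(round(r["score"],2),np.round(r["xy"],1).tolist(),atz("wrist",r["xy"],108).tolist()) for r in spot_point("wrist",n)[:4]])
E
```

```text
go [ 0.12  0.   10.81] [ 0.003  0.002 -0.004] t 15.62 pos [502.1 182.1 216.1] F [-0.34 -0.63  0.09] g 0.497 0.0
yellow_gauge_grip [(0.58, [317.0, 223.7], [504.2, 181.2, 108.0])]
```

Emit:
{"api": "step_arm", "payload": {"commands": "0.5 0 0.1 3 0 0 0; 0.5 0 0.1 6 0 0 0; 0.5 0 0.1 9 0 0 0; 0.5 0 0.1 10.6 0 0 0; 0.5 0 0.1 10.8 0 0 0; 0 0 0.1 10.8 0 0 0; 0 0 0.1 10.8 0 0 0; 0 0 0.1 10.8 0 0 0; 0 0 0.1 10.8 0 0 0; 0 0 0.1 10.8 0 0 0; 0 0 0.1 7.5 0 0 0; 0 0 0.1 3.5 0 0 0; 0 0 0.1 -0.5 0 0 0; 0 0 0.1 -4.5 0 0 0; 0 0 0.1 -4.7 0 0 0; 0 0 0.1 -4.7 0 0 0", "newtons": 70}}

```text
time_s: 17.05
eef_pos: [503.3, 183.4, 265.2]
ee_rot: [0.003, 0.713, 0.701, 0.002]
force: [-0.3, 0.2, -2.0]
grip_width: 0.161
grip_force: 68.5
```

```bash
python3 - <<'E'
from h import *
go(493.3,-51,262,-0.3)
E
```

```text
go [-23.45  -0.59   0.35] [0.008 0.    0.282] t 17.05 pos [503.3 183.4 265.2] F [-0.3   0.24 -2.02] g 0.161 68.5
```

Emit:
{"api": "step_arm", "payload": {"commands": "0 -4 -0.1 0 0.008 0 0.05; 0 -23.4 -0.6 0.3 0.008 0 0.282; 0 -23.4 -0.6 0.3 0.008 0 0.282; 0 -23.4 -0.6 0.3 0.008 0 0.282; 0 -23.4 -0.6 0.3 0.008 0 0.282; 0 -23.4 -0.6 0.3 0.008 0 0.282; 0 -23.4 -0.6 0.3 0.008 0 0.282; 0 -23.4 -0.6 0.3 0.008 0 0.282; 0 -23.4 -0.6 0.3 0.008 0 0.282; 0 -23.4 -0.6 1.5 0.008 0 0.282; 0 -23.4 -0.6 2.5 0.008 0 0.282; 0 -23.4 -0.6 2.5 0.008 0 0.282; 0 -23.4 -0.6 2.5 0.008 0 0.282"}}

```text
time_s: 18.13
eef_pos: [492.3, -49.8, 237.7]
ee_rot: [-0.002, 0.804, 0.594, -0.003]
force: [-0.8, -0.8, -1.0]
grip_width: 0.16
grip_force: 68.6
```

```bash
python3 - <<'E'
from h import *
go(493.3,-51,230,-0.3)
im=save("wrist","w7")
for n,z in [("pad_a_lip",129),("pad_b_lip",129),("yellow_gauge",148)]:
    print(n,[(round(r["score"],2),np.round(r["xy"],1).tolist(),atz("wrist",r["xy"],z).tolist()) for r in spot_point("wrist",n)[:4]])
c=im[115:315,215:415,::-1]; cv2.imwrite("pics/w7c.png",cv2.resize(c,None,fx=3,fy=3,interpolation=cv2.INTER_CUBIC))
E
```

```text
go [-0.08  0.14  0.77] [-0.006  0.002  0.001] t 18.13 pos [492.3 -49.8 237.7] F [-0.77 -0.76 -0.97] g 0.16 68.6
pad_a_lip [(0.94, [313.4, 223.5], [491.4, -50.9, 129.0])]
pad_b_lip []
yellow_gauge [(0.74, [312.9, 227.5], [492.1, -48.3, 148.0]), (0.69, [573.2, 88.9], [665.9, -11.5, 148.0])]
```

View pics/w7c.png

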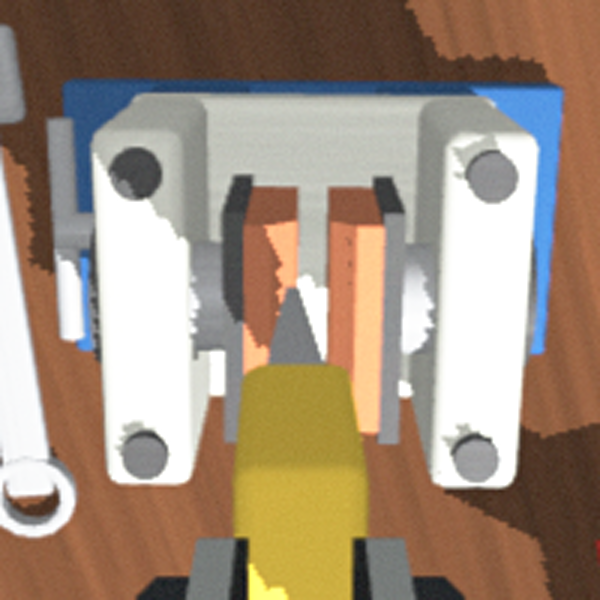

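The tip is at crop (294,290), left of the gap centre at column 312, so it is about 4 mm off in tool -y. I'll correct that, then enter slowly while watching the force.

Emit:
{"api": "step_arm", "payload": {"commands": "0 0 0.2 0 -0.006 0 0; 0 0 0.37 0 -0.006 0.002 0; 0 0 0.37 0 -0.006 0.002 0; 0 0 0.37 0 -0.006 0.002 0; 0 0 0.37 0.3 -0.006 0.002 0; 0 0 0.37 0.6 -0.006 0.002 0; 0 0 0.37 0.6 -0.006 0.002 0; 0 0 0.37 0.6 -0.006 0.002 0; 0 0 0.37 0.6 -0.006 0.002 0"}}

```text
time_s: 19.08
eef_pos: [496.0, -51.8, 232.2]
ee_rot: [0.001, 0.805, 0.594, 0.0]
force: [-0.9, 0.3, -0.5]
grip_width: 0.16
grip_force: 68.6
```

```bash
python3 - <<'E'
from h import *
go(495.8,-50.9,215,-0.3); s=sense()
Rt=Ro.from_quat(np.roll(s["ee_rot"],-1)).as_matrix(); print("Ftool",Rt.T@s["force"])
im=save("wrist","w8")
c=im[155:255,265:365,::-1]; cv2.imwrite("pics/w8c.png",cv2.resize(c,None,fx=6,fy=6,interpolation=cv2.INTER_CUBIC))
E
```

```text
go [ 0.08 -0.05  1.72] [0.001 0.    0.   ] t 19.08 pos [496.  -51.8 232.2] F [-0.9   0.27 -0.48] g 0.16 68.6
Ftool [-0.00362236 -0.94284957  0.47794969]
```

View pics/w8c.png

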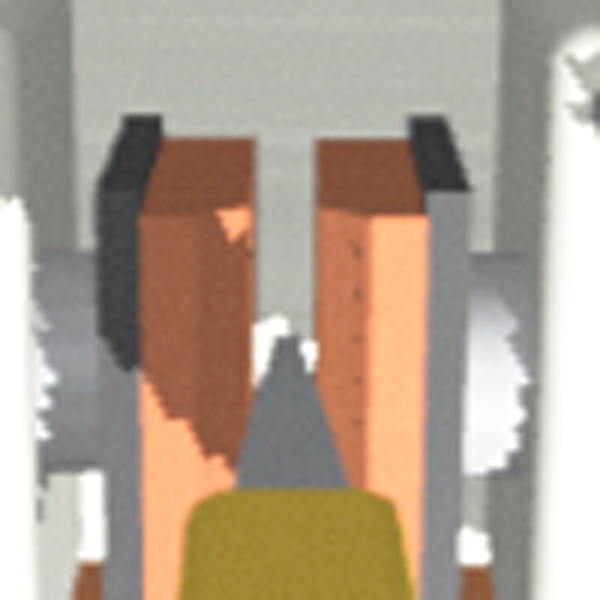

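The tip at crop column 288 is centred on the gap, whose edges are at 254 and 316 (centre 285). Entering.

Emit:
{"api": "step_arm", "payload": {"commands": "0 0 -0.03 0.5 0 0 0; 0 0 -0.03 1 0 0 0; 0 0 -0.03 1.5 0 0 0; 0 0 -0.03 2 0 0 0; 0 0 -0.03 2.4 0 0 0; 0 0 -0.03 2.4 0 0 0; 0 0 -0.03 2.4 0 0 0; 0 0 -0.03 2.4 0 0 0"}}

```text
time_s: 19.8
eef_pos: [495.9, -51.7, 208.4]
ee_rot: [0.001, 0.805, 0.594, 0.0]
force: [-0.3, 0.4, -0.3]
grip_width: 0.163
grip_force: 68.6
```

```bash
cat >> h.py <<'E'
def ft():
    f=[];w=[]
    for _ in range(8):
        capture("wrist"); s=sense(); M=Ro.from_quat(np.roll(s["ee_rot"],-1)).as_matrix(); f.append(M.T@s["force"]); w.append(M.T@s["wrist_torque"])
    print("Ftool",np.mean(f,0).round(2),np.std(f,0).round(2),"Ttool",np.mean(w,0).round(3)); go(496,-51.8,190,-0.3)
E
python3 -c "
from h import *
ft()"
```

```text
Ftool [-0.02 -0.24  0.96] [0.53 0.49 0.35] Ttool [-0.004  0.003 -0.005]
go [-0.    0.02  1.83] [ 0.001  0.    -0.   ] t 20.2 pos [495.8 -51.7 208.3] F [-0.97  0.25 -1.25] g 0.163 68.6
```

Emit:
{"api": "step_arm", "payload": {"commands": "0 0 0 0.3 0 0 0; 0 0 0 0.6 0 0 0; 0 0 0 0.9 0 0 0; 0 0 0 0.9 0 0 0; 0 0 0 0.9 0 0 0"}}

```text
time_s: 20.62
eef_pos: [495.7, -51.7, 198.9]
ee_rot: [0.0, 0.805, 0.593, -0.0]
force: [-0.4, -0.5, -1.3]
grip_width: 0.162
grip_force: 68.6
```

```bash
python3 -c "
from h import *
ft()"
```

```text
Ftool [-0.27  0.04  1.21] [0.35 0.33 0.46] Ttool [0.002 0.004 0.01 ]
go [0.   0.02 0.93] [ 0.001  0.    -0.   ] t 21.02 pos [495.8 -51.7 199.3] F [-0.42  0.12 -0.44] g 0.157 68.6
```

Emit:
{"api": "step_arm", "payload": {"commands": "0 0 0 0.15 0 0 0; 0 0 0 0.3 0 0 0; 0 0 0 0.4 0 0 0; 0 0 0 0.4 0 0 0; 0 0 0 0.4 0 0 0"}}

```text
time_s: 21.43
eef_pos: [495.7, -51.7, 195.1]
ee_rot: [0.0, 0.805, 0.594, 0.0]
force: [0.4, 0.4, -1.2]
grip_width: 0.158
grip_force: 68.6
```

```bash
python3 -c "
from h import *
ft()"
```

```text
Ftool [-0.19 -0.18  1.17] [0.65 0.36 0.26] Ttool [ 0.057 -0.001  0.008]
go [-0.    0.03  0.52] [0.001 0.001 0.   ] t 21.83 pos [495.8 -51.7 195.2] F [ 0.24 -0.09 -1.4 ] g 0.157 68.6
```

Emit:
{"api": "step_arm", "payload": {"commands": "0 0 0 0.1 0 0 0; 0 0 0 0.2 0 0 0; 0 0 0 0.2 0 0 0; 0 0 0 0.2 0 0 0"}}

```text
time_s: 22.17
eef_pos: [495.7, -51.7, 193.1]
ee_rot: [0.001, 0.805, 0.594, 0.0]
force: [-0.4, 0.6, -0.5]
grip_width: 0.158
grip_force: 68.6
```

```bash
python3 -c "
from h import *
ft()"
```

```text
Ftool [ 0.23 -0.19  1.21] [0.5  0.53 0.65] Ttool [ 0.071 -0.001 -0.013]
go [-0.    0.02  0.32] [0.001 0.    0.   ] t 22.57 pos [495.8 -51.7 193.2] F [-0.24  0.35 -1.  ] g 0.159 68.5
```

Emit:
{"api": "step_arm", "payload": {"commands": "0 0 0 0.1 0 0 0; 0 0 0 0.2 0 0 0; 0 0 0 0.2 0 0 0; 0 0 0 0.2 0 0 0"}}

```text
time_s: 22.9
eef_pos: [495.7, -51.7, 191.1]
ee_rot: [0.0, 0.805, 0.593, 0.0]
force: [-0.0, -0.1, -1.3]
grip_width: 0.16
grip_force: 68.5
```

```bash
python3 -c "
from h import *
ft()"
```

```text
Ftool [ 0.15 -0.11  1.12] [0.51 0.43 0.23] Ttool [ 0.101  0.001 -0.016]
go [0.   0.03 0.12] [ 0.001  0.001 -0.   ] t 23.3 pos [495.8 -51.7 191.2] F [ 0.5  -0.82 -0.99] g 0.159 68.5
```

Emit:
{"api": "step_arm", "payload": {"commands": "0 0 -0.05 0 0 0 0; 0 0 -0.05 0 0 0 0; 0 0 -0.05 0 0 0 0"}}

```text
time_s: 23.55
eef_pos: [495.3, -51.6, 191.3]
ee_rot: [0.001, 0.805, 0.593, 0.0]
force: [0.0, -0.6, -0.3]
grip_width: 0.158
grip_force: 68.6
```

```bash
python3 -c "
from h import *
ft()"
```

```text
Ftool [ 0.28 -0.27  0.86] [0.41 0.3  0.46] Ttool [ 0.004 -0.018  0.011]
go [-0.    0.07  0.12] [ 0.001  0.    -0.   ] t 23.95 pos [495.3 -51.6 191.2] F [ 0.35  0.13 -1.26] g 0.159 68.6
```

Emit:
{"api": "step_arm", "payload": {"commands": "0 0 0 0.1 0 0 0; 0 0 0 0.2 0 0 0; 0 0 0 0.3 0 0 0; 0 0 0 0.3 0 0 0; 0 0 0 0.3 0 0 0"}}

```text
time_s: 24.37
eef_pos: [495.3, -51.6, 188.1]
ee_rot: [0.001, 0.805, 0.593, 0.0]
force: [0.6, 0.1, -0.8]
grip_width: 0.159
grip_force: 68.6
```

```bash
python3 -c "
from h import *
ft()"
```

```text
Ftool [ 0.07 -0.34  1.34] [0.6  0.42 0.61] Ttool [0.012 0.006 0.011]
go [ 0.    0.08 -0.19] [ 0.001  0.    -0.   ] t 24.77 pos [495.3 -51.6 188.1] F [ 0.06 -0.19 -2.41] g 0.16 68.4
```

Emit:
{"api": "step_arm", "payload": {"commands": "0 0 0 0.1 0 0 0; 0 0 0 0.2 0 0 0; 0 0 0 0.2 0 0 0; 0 0 0 0.2 0 0 0"}}

```text
time_s: 25.1
eef_pos: [495.5, -51.7, 186.6]
ee_rot: [0.001, 0.805, 0.594, 0.0]
force: [0.4, 0.4, 5.1]
grip_width: 0.16
grip_force: 69.9
```

```bash
python3 -c "
from h import *
ft()"
```

```text
Ftool [ 0.19 -0.41 -5.53] [0.4  0.24 0.63] Ttool [ 0.101 -0.033  0.03 ]
go [ 0.    0.05 -0.34] [ 0.002  0.001 -0.   ] t 25.5 pos [495.5 -51.7 186.6] F [-0.94  0.07  5.41] g 0.162 70.1
```

Emit:
{"api": "step_arm", "payload": {"commands": "0 0 0 0.1 0 0 0; 0 0 0 0.15 0 0 0; 0 0 0 0.15 0 0 0; 0 0 0 0.15 0 0 0; 0 0 0 0.15 0 0 0; 0 0 0 0.15 0 0 0"}}

```text
time_s: 26.0
eef_pos: [495.5, -51.7, 185.1]
ee_rot: [0.001, 0.805, 0.593, 0.0]
force: [0.3, 0.7, 5.0]
grip_width: 0.161
grip_force: 70.1
```

```bash
python3 -c "
from h import *
ft()"
```

```text
Ftool [-0.16 -0.58 -5.71] [0.59 0.47 0.53] Ttool [ 0.07  -0.023  0.028]
go [ 0.    0.05 -0.49] [ 0.002  0.001 -0.   ] t 26.4 pos [495.5 -51.7 185.1] F [-0.89 -0.49  5.72] g 0.16 70.1
```

```bash
python3 -c "
from h import *
print(finish_job())"
```

```text
the job is handed in; nothing more can be done
None
```

The job is handed in at about 26 s of the 72 s allowed, but no verdict came back. The red and blue gauges lean released in their own pots. The yellow is held about 36 mm below the pad lips with about 6.9 N of upward drag and little side force, which fits both pads just giving.

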